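Clip the cover back on the desk data box

ROBOT

A 7-joint arm with a two-finger parallel gripper is mounted at the origin on the work surface. World frame = base frame: x ahead of the robot, y to its left, z up, the work surface at z = 0. Lengths are in m, angles in rad, forces in N, time in s.
With the tool pointing down it reaches from about 0.4 to 0.85 m from the base axis. Payload 10.4 kg.
Tool frame: the origin (TCP) lies midway between the tips of the shut fingers; the grasp point (between the pads) lies 19 mm behind it (r.tcp_to_grasp is the z of the grasp point in the tool frame, in m); z points along the fingers, x is the direction in which the jaws open and shut, and the axes are right-handed (so a half turn about z gives the same grasp; the last joint's range is limited). The gripper opens to 87 mm and grips with 3 to 60 N. Pads are 19 mm wide; open, the fingers measure 117 mm over their backs; the gripper's body (75 mm by 190 mm) begins 51 mm behind the grasp point.
Start: joints at [-1.263, 0.332, -0.065, 1.46, 0.022, 1.35, -0.088], TCP at [0.203, 0.591, 0.223] pointing down, gripper open.
Joint ranges: [-2.6, 2.6], [-0.5, 2.12], [-1.47, 1.34], [0.16, 2.42], [-1.27, 4.41], [0.06, 2.06], [-2.6, 2.6]. Speed limits (rad/s): [2.22, 2.22, 2.79, 2.79, 3.14, 3.14, 3.14].

INTERFACE

Orientations are given as a unit quaternion [x, y, z, w].
In Python, from bench import r, camera, close_job gives the robot as it stands. The module is installed in compiled form; this text tells all that it offers.
- The arm moves only by the shell command python3 -m crank 'ROWS' [FORCE]. ROWS is JSON, a list of rows, each an object of numbers: "x", "y", "z": the shift along the tool's x, y, z scaled (see below); "ax", "ay", "az": the turn, a rotation vector about the tool's x, y, z scaled (see below); "claw": the closure, from -1 (fully open) to 1 (shut), so that 0 is half open. A call has exactly 5 rows; each row is the pose to reach, as a shift and turn from the pose commanded when the call began, along the tool's axes at that moment; what a row does not reach only later rows make up. The controller multiplies each number of a shift by 1 m and each number of a turn by 2 rad. A row lasts 1/12 s, in which the tool goes at most 41.7 mm and 7.16 degrees, less where a joint would pass 70% of its speed; a pose out of reach is approached as far as the arm can. A call with a number of a shift or a turn outside -1 to 1 is refused whole. A call with a gripper value outside its range is refused whole. The fingers move at their own pace and stop on an object; FORCE is the grip in N (left out, the last holds). Time passes only in rows, so rows that repeat a pose let the fingers close, or fill a call up. It gives the time, the measured TCP pose, the force and the opening at its end, in the units of the state.
- r.read_state(): the state, without advancing time (a new reading comes with each control period).
- camera(name): name is "scene" or "side" or "wrist"; returns a dict with "color" (480x640x3 uint8, blue, green, red), "fx", "fy", "cx", "cy" (pixels), "eye" and "orientation" of the camera in the world. Camera axes: x right, y down, z forward; pixel columns grow to the right and rows downward; lengths in m; the calibration is good to about 2 mm. A picture is of the moment at which its call begins. There is no depth.
- close_job(): hands the job in, once; it reports no verdict.
The state is a dict: "time": time; "joint_positions": joint angles; "joint_vel": joint speeds; "joint_torque": joint torques, N m; "ee_pos": TCP position; "eef_rot": TCP orientation; "ft_force": force on the tool from outside, world axes, zero at the start; "torque": the same for the moment, N m; "width": finger opening in m.
Only numpy, scipy, OpenCV 4.12 (cv2) and the standard library are available. Lean on these libraries where they do the work, as an engineer would, in place of code of your own. Each camera call takes 0.05 s, during which the arm holds its last target. There are 200 camera calls.

TASK

Close the open data box: its white cover plate lies flat on the desk and is too thin to pick up there, so slide one end of it out over the front edge of the desk (do not let it fall), take hold of it there and lift it off. Lay it on the open box and press it straight down until both end clips have snapped over it and it lies flush on the rim, then let go. Leave the other things on the desk where they are.

Things in the scene. Friction and masses are not known exactly. Their poses are not given: they have to be found in the camera images.
- desk_edge (a point): Point on the front edge of the desk, the one farthest ahead of the robot, at the height of the desk top (z = 0). The edge is straight and runs along world y through this point; beyond it (larger x) is free air down to the floor. The desk top is 30 mm thick.
- cover: White plastic cover plate lying flat and loose on the desk: 140 mm long (its x) by 60 mm wide (its y) by 3 mm thick, about 35 g. Origin at the middle of the plate, half way through its thickness. In the middle of each short end is a notch 20 mm wide, 8 mm deep. The same either way round and either side up. Fingertips 1 to 2 mm above the desk can push it along by an end.
- cover_end_a (a point): Middle of the cover's short end at its +x (70 mm from the middle of the plate).
- cover_end_b (a point): Middle of the cover's short end at its -x (70 mm from the middle of the plate).
- box_open: The open data box, screwed to the desk: grey housing 140 mm long (its x) by 54 mm wide (its y), rim 42 mm above the desk, open top with a green circuit board inside; four sockets in its -y side. Origin on the desk under its middle; z up. In the middle of each short end stands a black springy clip 13 mm wide, top 58 mm above the desk.
- box_seat (a point): Where the middle of the cover is when home on the open box: above the box's middle, 43.5 mm above the desk (rim plus half the cover). The cover lies lengthwise (its x along the box's x, either way round), stands 3 mm over each long side, and the clips stand in its notches, 3.5 mm free on each side of a clip along y.
- clip_a (a joint): Snap clip at the +x end of the open box: angle in rad, 0 upright, growing as it bends outward; springs back. Its stem is 63 mm from the box's middle; its barb reaches 3.5 mm inward, catch face 4.2 mm above the rim, lead-in slope 6 to 16 mm above it. A cover laid on rests on both slopes, underside about 10 mm above the rim; pressing it home takes about 5 N a clip.
- clip_b (a joint): Snap clip at the -x end of the open box, the mirror image of clip_a.
- box_closed: A second data box of the same make, screwed to the desk, with its cover already clipped on; nothing to do here. Same size and frame as the open box; top of the cover 45 mm, tops of its clips 58 mm above the desk.
- mug: Blue mug, 80 mm across, 92 mm high; origin under its middle. Leave alone.
- jar: Clear jar of page flags with a black lid, 86 mm across, 78 mm high; origin under its middle. Leave alone.
- stapler: Red and black stapler, 140 x 36 x 55 mm, long along its x; origin under its middle. Leave alone.
- tape_dispenser: Black tape dispenser, 150 x 56 x 90 mm, long along its x; origin under its middle. Leave alone.
- calculator: Grey desk calculator, 150 x 105 x 21 mm; origin under its middle. Leave alone.
- hole_punch: Black and blue hole punch, 110 x 75 x 65 mm; origin under its middle. Leave alone.
- screwdriver: Screwdriver with an orange handle, 150 mm long along its x, 26 mm thick; origin under its middle. Leave alone.
Mind the look-alikes: they are no part of the job. Several things have the shape of the cover; the one meant has the colours described above.

How it is judged:
By the outcome, as a careful person would: the job done as asked, in the order asked, and still so for the second after the job is handed in, with the robot touching nothing.
It also fails if it takes over 67 s, if anything falls off the work surface, if the arm or the gripper's body presses on something with over 40 N, if the wrist force passes 120 N, or if a joint passes its speed limit or range.

## Working session

There is one attempt and no reset: what is moved stays moved. The work goes in short steps, Python scripts to look and compute and a shell command to move; the robot and the scene stay as the last step left them, time stands still between calls to the robot, and variables do not carry over. Pictures are saved under pics/ and viewed, about 8 in all and at most 12, crops included, and the job is handed in when it is done.

```bash
ls; mkdir -p pics; cat > h.py <<'E'
import numpy as np, cv2
from scipy.spatial.transform import Rotation as R
from bench import r, camera
def snap(n,f):
    c=camera(n); cv2.imwrite(f,c["color"]); np.save(f+'.npy',c,allow_pickle=True); return c
def load(f): return np.load(f+'.npy',allow_pickle=True).item()
def ray(c,u,v):
    o=np.array(c["orientation"]); M=R.from_quat(o).as_matrix() if o.size==4 else o.reshape(3,3)
    return np.array(c["eye"]), M@np.array([(u-c["cx"])/c["fx"],(v-c["cy"])/c["fy"],1])
def onz(c,u,v,z=0.):
    e,d=ray(c,u,v); return e+d*(z-e[2])/d[2]
def proj(c,p):
    o=np.array(c["orientation"]); M=R.from_quat(o).as_matrix() if o.size==4 else o.reshape(3,3)
    q=M.T@(np.array(p)-np.array(c["eye"])); return q[0]/q[2]*c["fx"]+c["cx"], q[1]/q[2]*c["fy"]+c["cy"]
def tool(target,axis_x=None):
    """shift in tool axes from the current pose to TCP target (world)"""
    s=r.read_state(); M=R.from_quat(s["eef_rot"]); return M.inv().apply(np.array(target)-s["ee_pos"])
E
python3 - <<'E'
from h import *
np.set_printoptions(precision=4,suppress=True)
for n in("scene","side"):
    c=snap(n,f"pics/{n}0.png"); print(n,c["eye"],c["orientation"],c["fx"],c["cx"],c["cy"])
s=r.read_state(); print(s); print(R.from_quat(s["eef_rot"]).as_matrix())
E
```

```text
pics
scene [ 0.9633 -0.6103  1.1067] [ 0.8967  0.3048 -0.1118 -0.3009] 481.77075942446487 322.9518368643301 238.97626864946247
side [-0.1057 -1.041   0.7697] [ 0.8468 -0.2177  0.1147 -0.4715] 458.0648848557765 314.6234317124178 238.1078803351438
{'time': 0.1, 'joint_positions': array([-1.2626,  0.3328, -0.0647,  1.4608,  0.0216,  1.3499, -0.0885]), 'joint_vel': array([ 0.0024, -0.0015, -0.    , -0.0024, -0.001 , -0.0003, -0.0004]), 'joint_torque': array([  0.0013, -62.4542,   0.0245, -39.0719,  -0.0614,   0.0366,
         0.0001]), 'ee_pos': array([0.2029, 0.5908, 0.2219]), 'eef_rot': array([ 0.8139,  0.581 , -0.0005,  0.0004]), 'ft_force': array([-0.5501, -1.177 ,  0.129 ]), 'torque': array([ 0.0107,  0.0194, -0.0834]), 'width': 0.08684395988496119}
[[ 0.3248  0.9458 -0.0004]
 [ 0.9458 -0.3248 -0.0012]
 [-0.0012  0.     -1.    ]]
```

View pics/scene0.png

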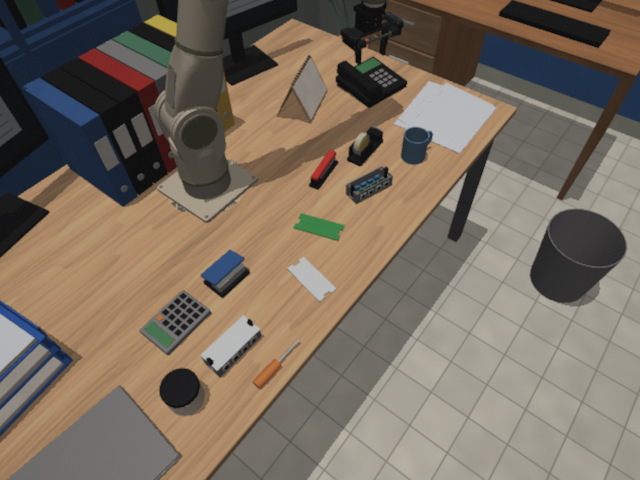

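View pics/side0.png

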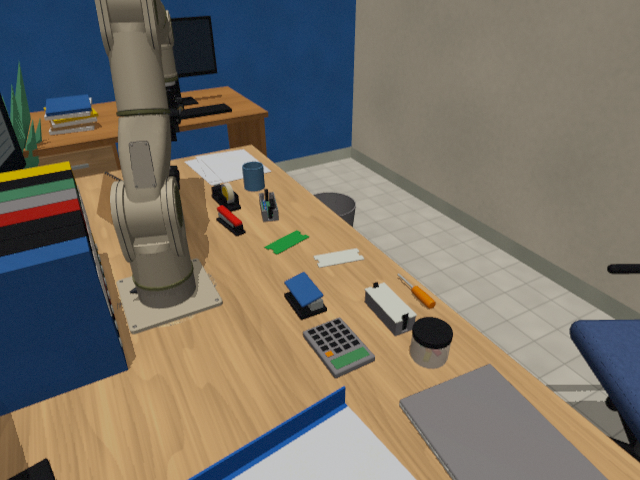

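Candidates for the cover, by scene pixel: the white plate lying loose at (312,279), the green plate of the same shape at (319,227), and the white cover already clipped on the closed box at (232,345). I choose the loose white plate. The open box is at (369,185). Next I measure and check one close crop.

```bash
python3 - <<'E'
from h import *
np.set_printoptions(precision=4,suppress=True)
for n,seed in(("scene",(312,279)),("side",(340,258))):
    c=load(f"pics/{n}0.png"); im=c["color"]; hsv=cv2.cvtColor(im,cv2.COLOR_BGR2HSV)
    m=((hsv[...,1]<40)&(hsv[...,2]>120)).astype(np.uint8)
    k,l=cv2.connectedComponents(m); print(hsv[seed[1],seed[0]])
    cm=(l==l[seed[1],seed[0]]).astype(np.uint8); ct=max(cv2.findContours(cm,0,cv2.CHAIN_APPROX_NONE)[0],key=cv2.contourArea)[:,0]
    P=np.array([onz(c,u,v,.003)[:2] for u,v in ct]); 
    (x,y),(w,h),a=cv2.minAreaRect((P*1000).astype(np.float32)); print(n,"cover",x,y,w,h,a,cm.sum())
    # front edge : scan of wood
    o=np.array(c["orientation"])
c=load("pics/scene0.png"); im=c["color"]
# desk edge by wood mask: rightmost wood pixels on rows 200..330
for row in (210,250,290,330,360):
    b,g,rr=[im[row,:,i].astype(int) for i in range(3)]
    w=np.where((rr-b>40))[0]; w=w[w<470]; u=w.max(); print("edge",row,u,onz(c,u,row,0)[:2])
a=cv2.resize(im[140:220,320:420],None,fx=6,fy=6,interpolation=cv2.INTER_CUBIC)
b=cv2.resize(im[205:310,270:370],None,fx=480/105,fy=480/105,interpolation=cv2.INTER_CUBIC)
s=load("pics/side0.png")["color"]
print(a.shape,b.shape)
p=np.hstack([a,b])
p=cv2.resize(p,None,fx=.74,fy=.74)
cv2.imwrite("pics/crop1.png",p); print(p.shape)
E
```

```text
[ 45   3 186]
scene cover 485.4925537109375 -80.44336700439453 59.15093231201172 139.79388427734375 77.67731475830078 929
[ 33  14 196]
side cover 483.8711242675781 -84.55111694335938 60.56968307495117 138.5805206298828 78.12034606933594 525
edge 210 431 [0.6205 0.3308]
edge 250 397 [0.6196 0.1427]
edge 290 364 [ 0.621  -0.0223]
edge 330 330 [ 0.6202 -0.1709]
edge 360 305 [ 0.6206 -0.2715]
(480, 600, 3) (480, 457, 3)
(355, 782, 3)
```

View pics/crop1.png

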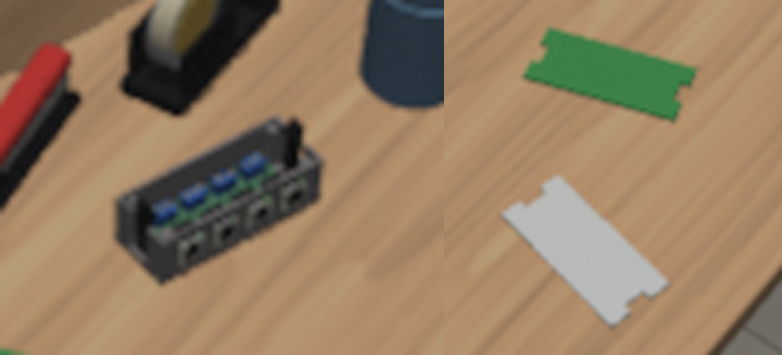

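The crop shows the loose white plate with a notch in each end at scene pixel about (312,279). The green one is the decoy, and the open box with its green board has clips at about (352,186) and (386,172). The cover is at (0.485,-0.082) with yaw -12.3°, its size matches, and both views agree. The desk edge is at x=0.6205. I now work out the approach from behind end b: fingers straddling the notch, then a push with a slight turn to yaw 0.

```bash
cat >> h.py <<'E'
def go(x,y,z,yaw):
    """print tool-frame shift (m) and turn (/2 rad) to TCP x,y,z, tool down, jaw axis (tool x) at world yaw deg"""
    s=r.read_state(); M=R.from_quat(s["eef_rot"]); a=np.radians(yaw)
    T=R.from_matrix(np.array([[np.cos(a),np.sin(a),0],[np.sin(a),-np.cos(a),0],[0,0,-1]]))
    print("at",np.round(s["ee_pos"],4),"yaw",round(np.degrees(np.arctan2(*M.as_matrix()[1::-1,0])),2),"| shift",np.round(M.inv().apply(np.array([x,y,z])-s["ee_pos"]),4),"turn",np.round((M.inv()*T).as_rotvec()/2,4),"t",round(s["time"],2),"F",np.round(s["ft_force"],1),"w",round(s["width"],4))
E
python3 - <<'E'
from h import *
np.set_printoptions(precision=4,suppress=True)
c=load("pics/scene0.png")
for n,u,v,z in [("LB",346.6,184.6,.042),("LF",356.7,193.6,.042),("RF",392,176,.042),("RB",382.6,167.5,.042),("clipR",386,167.5,.058),("punch",225,270,.065),("sdtip",300,343,0.005),("mug",415,147,.09),("tape",366,146,.05)]:
    print(n,onz(c,u,v,z))
go(0.395,-0.064,0.08,77.7)
go(0.395,-0.064,0.002,77.7)
E
```

```text
LB [0.3778 0.23   0.042 ]
LF [0.4239 0.2182 0.042 ]
RF [0.468  0.3436 0.042 ]
RB [0.4242 0.3573 0.042 ]
clipR [0.4407 0.349  0.058 ]
punch [ 0.3185 -0.2262  0.065 ]
sdtip [ 0.5842 -0.2461  0.005 ]
mug [0.4786 0.4491 0.09  ]
tape [0.3307 0.4003 0.05  ]
at [0.2029 0.5908 0.2219] yaw 71.05 | shift [-0.5567  0.3944  0.1426] turn [-0.      0.0006 -0.0581] t 0.1 F [-0.6 -1.2  0.1] w 0.0868
at [0.2029 0.5908 0.2219] yaw 71.05 | shift [-0.5566  0.3944  0.2206] turn [-0.      0.0006 -0.0581] t 0.1 F [-0.6 -1.2  0.1] w 0.0868
```

```bash
python3 -m crank '[{"x":-0.034,"y":0.024,"az":-0.058,"claw":0.36},{"x":-0.068,"y":0.048,"az":-0.058,"claw":0.36},{"x":-0.101,"y":0.071,"az":-0.058,"claw":0.36},{"x":-0.135,"y":0.095,"az":-0.058,"claw":0.36},{"x":-0.167,"y":0.118,"az":-0.058,"claw":0.36}]' 20; python3 -c "
from h import *
go(0.395,-0.064,0.08,77.7)"
```

```text
at [0.2029 0.5908 0.2219] yaw 71.05 | shift [-0.5567  0.3944  0.1426] turn [-0.      0.0006 -0.0581] t 0.1 F [-0.6 -1.2  0.1] w 0.0868schema error: expected keys x, y, z, ax, ay, az, claw
```

```bash
python3 -m crank '[{"x":-0.034,"y":0.024,"z":0,"ax":0,"ay":0,"az":-0.058,"claw":0.36},{"x":-0.068,"y":0.048,"z":0,"ax":0,"ay":0,"az":-0.058,"claw":0.36},{"x":-0.101,"y":0.071,"z":0,"ax":0,"ay":0,"az":-0.058,"claw":0.36},{"x":-0.135,"y":0.095,"z":0,"ax":0,"ay":0,"az":-0.058,"claw":0.36},{"x":-0.167,"y":0.118,"z":0,"ax":0,"ay":0,"az":-0.058,"claw":0.36}]' 20; python3 -c "
from h import *
go(0.395,-0.064,0.08,77.7)"
```

```text
time: 0.52
ee_pos: [0.2606, 0.3925, 0.2221]
eef_rot: [0.779, 0.627, -0.0, 0.0]
ft_force: [1.9, -0.7, 0.7]
width: 0.0614
at [0.2606 0.3925 0.2221] yaw 77.68 | shift [-0.4172  0.2288  0.1422] turn [-0.0001  0.0003 -0.0002] t 0.52 F [ 1.9 -0.7  0.7] w 0.0614
```

```bash
for i in 1 2; do python3 -m crank '[{"x":-0.032,"y":0.0176,"z":0,"ax":0,"ay":0,"az":0,"claw":0.36},{"x":-0.064,"y":0.0352,"z":0,"ax":0,"ay":0,"az":0,"claw":0.36},{"x":-0.096,"y":0.0528,"z":0,"ax":0,"ay":0,"az":0,"claw":0.36},{"x":-0.128,"y":0.0704,"z":0,"ax":0,"ay":0,"az":0,"claw":0.36},{"x":-0.16,"y":0.088,"z":0,"ax":0,"ay":0,"az":0,"claw":0.36}]'; done;  python3 -m crank '[{"x":-0.03,"y":0.016,"z":0.02,"ax":0,"ay":0,"az":0,"claw":0.36},{"x":-0.06,"y":0.032,"z":0.04,"ax":0,"ay":0,"az":0,"claw":0.36},{"x":-0.097,"y":0.053,"z":0.06,"ax":0,"ay":0,"az":0,"claw":0.36},{"x":-0.097,"y":0.053,"z":0.09,"ax":0,"ay":0,"az":0,"claw":0.36},{"x":-0.097,"y":0.053,"z":0.12,"ax":0,"ay":0,"az":0,"claw":0.36}]'; python3 - <<'E'
from h import *
c=snap("wrist","pics/w1.png"); print(c["eye"],c["fx"])
go(0.395,-0.064,0.002,77.7); print(r.read_state()["joint_positions"])
for p in [(0.417,-0.067,.003),(.553,-.097,.003),(0.395,-0.064,0.1)]: print(proj(c,p))
E
```

```text
time: 0.93
ee_pos: [0.3122, 0.2179, 0.2223]
eef_rot: [0.779, 0.627, -0.0, -0.0]
ft_force: [1.7, -0.1, 0.5]
width: 0.0311
time: 1.35
ee_pos: [0.364, 0.0428, 0.2224]
eef_rot: [0.779, 0.627, 0.0, -0.0]
ft_force: [0.6, 0.4, 0.2]
width: 0.0282
time: 1.77
ee_pos: [0.3958, -0.0638, 0.1018]
eef_rot: [0.78, 0.626, 0.001, 0.001]
ft_force: [0.1, 1.3, 0.2]
width: 0.0278
[ 0.32066299 -0.04672019  0.26236028] 387.9377833926068
at [ 0.3922 -0.0625  0.0968] yaw 77.58 | shift [-0.0007  0.0036  0.0948] turn [-0.0025  0.0011 -0.0011] t 1.82 F [-5.8  2.  -6.1] w 0.0277
[-0.71425356 -0.11581774  0.73575476  2.20187165  0.09171201  1.03286427
  1.32464136]
(np.float64(318.57993172739725), np.float64(271.958910742775))
(np.float64(318.83376764489094), np.float64(432.61723961955295))
(np.float64(315.4427842738662), np.float64(302.12476122652555))
```

View pics/w1.png

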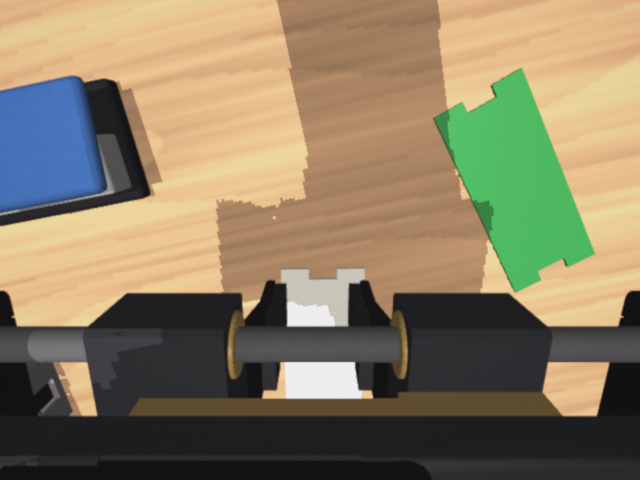

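The wrist view shows the cover's rear end with corners at (281,269) and (364,268), the notch between columns 309 and 337, and the hole punch and green plate clear of the path.

```bash
python3 - <<'E'
from h import *
c=load("pics/w1.png")
P=[onz(c,u,v,.003) for u,v in((281,269),(364,268))]; print(P,(P[0]+P[1])/2,np.linalg.norm(P[0]-P[1]),np.degrees(np.arctan2(*(P[1]-P[0])[1::-1])))
m=(P[0]+P[1])/2; a=np.radians(77.7); back=np.array([np.sin(a),-np.cos(a)])
b=m[:2]-0.025*back; print(b); go(b[0],b[1],0.0015,77.7)
for z in(.02,.04,.06):print(proj(c,(0.3922,-0.0625,.0968)))
E
```

```text
[array([ 0.40898067, -0.09259531,  0.003     ]), array([ 0.42111244, -0.03484534,  0.003     ])] [ 0.41504655 -0.06372033  0.003     ] 0.059010502051520836 78.13615798848448
[ 0.39062041 -0.05839457]
at [ 0.3922 -0.0625  0.0968] yaw 77.58 | shift [ 0.0038 -0.0019  0.0953] turn [-0.0025  0.0011 -0.0011] t 1.82 F [-5.8  2.  -6.1] w 0.0277
(np.float64(317.30552378393423), np.float64(293.08405498904096))
(np.float64(317.30552378393423), np.float64(293.08405498904096))
(np.float64(317.30552378393423), np.float64(293.08405498904096))
```

```bash
python3 -m crank '[{"x":0.004,"y":-0.002,"z":0.025,"ax":0,"ay":0,"az":0,"claw":0.36},{"x":0.004,"y":-0.002,"z":0.05,"ax":0,"ay":0,"az":0,"claw":0.36},{"x":0.004,"y":-0.002,"z":0.075,"ax":0,"ay":0,"az":0,"claw":0.36},{"x":0.004,"y":-0.002,"z":0.085,"ax":0,"ay":0,"az":0,"claw":0.36},{"x":0.004,"y":-0.002,"z":0.085,"ax":0,"ay":0,"az":0,"claw":0.36}]'; python3 -c "
from h import *
go(0.391,-0.059,0.0015,77.7)"
```

```text
time: 2.23
ee_pos: [0.3925, -0.0568, 0.0162]
eef_rot: [0.779, 0.628, -0.002, -0.001]
ft_force: [-0.1, 0.2, -0.5]
width: 0.0278
at [ 0.3925 -0.0568  0.0162] yaw 77.74 | shift [-0.0025 -0.0009  0.0147] turn [-0.002   0.001   0.0004] t 2.23 F [-0.1  0.2 -0.5] w 0.0278
```

```bash
python3 -m crank '[{"x":-0.001,"y":0,"z":0.008,"ax":0,"ay":0,"az":0,"claw":0.36},{"x":-0.0015,"y":0,"z":0.0145,"ax":0,"ay":0,"az":0,"claw":0.36},{"x":-0.002,"y":0,"z":0.0145,"ax":0,"ay":0,"az":0,"claw":0.36},{"x":-0.002,"y":0.004,"z":0.0145,"ax":0,"ay":0,"az":0,"claw":0.36},{"x":-0.002,"y":0.009,"z":0.0145,"ax":0,"ay":0,"az":0,"claw":0.36}]'; python3 -c "
from h import *
go(0.470,-0.0812,0.0015,84)"
```

```text
time: 2.65
ee_pos: [0.403, -0.0607, 0.0035]
eef_rot: [0.779, 0.627, 0.001, -0.0]
ft_force: [-0.0, -1.1, 0.3]
width: 0.0282
at [ 0.403  -0.0607  0.0035] yaw 77.69 | shift [-0.0057  0.0698  0.002 ] turn [ 0.0003 -0.0005 -0.055 ] t 2.65 F [-0.  -1.1  0.3] w 0.0282
```

```bash
python3 -m crank '[{"x":0,"y":-0.004,"z":0.001,"ax":0,"ay":0,"az":0,"claw":0.36},{"x":0,"y":-0.006,"z":0.002,"ax":0,"ay":0,"az":0,"claw":0.36},{"x":0,"y":-0.006,"z":0.002,"ax":0,"ay":0,"az":0,"claw":0.36},{"x":0,"y":-0.004,"z":0.002,"ax":0,"ay":0,"az":0,"claw":0.36},{"x":0,"y":0,"z":0.002,"ax":0,"ay":0,"az":0,"claw":0.36}]'; python3 -c "
from h import *
go(0.470,-0.0812,0.0015,84)"
```

```text
time: 3.07
ee_pos: [0.4023, -0.0606, 0.001]
eef_rot: [0.779, 0.627, 0.0, -0.0]
ft_force: [-0.5, 0.5, 0.0]
width: 0.0282
at [ 0.4023 -0.0606  0.001 ] yaw 77.71 | shift [-0.0057  0.0705 -0.0005] turn [-0.0001 -0.0003 -0.0549] t 3.07 F [-0.5  0.5  0. ] w 0.0282
```

```bash
python3 -m crank '[{"x":0,"y":0.007,"z":-0.0005,"ax":0,"ay":0,"az":-0.004,"claw":0.36},{"x":-0.0006,"y":0.014,"z":-0.0005,"ax":0,"ay":0,"az":-0.009,"claw":0.36},{"x":-0.0012,"y":0.021,"z":-0.0005,"ax":0,"ay":0,"az":-0.015,"claw":0.36},{"x":-0.002,"y":0.028,"z":-0.0005,"ax":0,"ay":0,"az":-0.021,"claw":0.36},{"x":-0.0028,"y":0.035,"z":-0.0005,"ax":0,"ay":0,"az":-0.027,"claw":0.36}]'; python3 -c "
from h import *
go(0.470,-0.0812,0.0015,84)
snap('scene','pics/s1.png');snap('side','pics/d1.png')"
cat > cov.py <<'E'
from h import *
import sys
def cover(f,lo=(0.35,-0.25),hi=(0.75,0.1),z=.003,smax=40,vmin=120):
    c=load(f); im=c["color"]; hsv=cv2.cvtColor(im,cv2.COLOR_BGR2HSV)
    m=((hsv[...,1]<smax)&(hsv[...,2]>vmin)).astype(np.uint8)
    us=[proj(c,(x,y,z)) for x in(lo[0],hi[0]) for y in (lo[1],hi[1])]
    k=np.zeros_like(m); h=cv2.convexHull(np.array(us).astype(np.int32)); cv2.fillConvexPoly(k,h,1); m&=k
    n,l,st,_=cv2.connectedComponentsWithStats(m)
    for i in range(1,n):
        if st[i,4]<250: continue
        ct=max(cv2.findContours((l==i).astype(np.uint8),0,cv2.CHAIN_APPROX_NONE)[0],key=cv2.contourArea)[:,0]
        P=np.array([onz(c,u,v,z)[:2] for u,v in ct]); q=cv2.minAreaRect((P*1000).astype(np.float32))
        print(f,"blob",st[i,4],np.round(q[0],1),np.round(q[1],1),round(q[2],1))
if __name__=="__main__":
    for f in sys.argv[1:]: cover(f)
E
python3 cov.py pics/s1.png pics/d1.png
```

```text
time: 3.48
ee_pos: [0.4371, -0.0713, 0.0015]
eef_rot: [0.761, 0.649, 0.0, 0.0]
ft_force: [-0.0, -0.1, 0.7]
width: 0.0275
at [ 0.4371 -0.0713  0.0015] yaw 80.86 | shift [-0.0046  0.0341  0.    ] turn [ 0.0001  0.     -0.0274] t 3.48 F [-0.  -0.1  0.7] w 0.0275
pics/s1.png blob 951 [517.9 -86.4] [ 60.2 139.2] 81.0
pics/s1.png blob 270 [ 665.3 -112.4] [97.  45.1] 66.3
pics/d1.png blob 2538 [684.3 -72.2] [136.1 352.5] 0.1
pics/d1.png blob 409 [518.3 -91.1] [ 60.6 136.4] 81.1
```

```bash
python3 -c "
from h import *
go(0.482,-0.0874,0.0015,85.5)"
```

```text
at [ 0.4375 -0.0716  0.0017] yaw 80.82 | shift [-0.0085  0.0465  0.0002] turn [ 0.0005  0.0004 -0.0409] t 3.58 F [-0.  -0.1 -0.1] w 0.0281
```

```bash
python3 -m crank '[{"x":-0.001,"y":0.009,"z":0.0002,"ax":0,"ay":0,"az":-0.008,"claw":0.36},{"x":-0.0027,"y":0.0185,"z":0.0002,"ax":0,"ay":0,"az":-0.016,"claw":0.36},{"x":-0.0045,"y":0.028,"z":0.0002,"ax":0,"ay":0,"az":-0.024,"claw":0.36},{"x":-0.0064,"y":0.037,"z":0.0002,"ax":0,"ay":0,"az":-0.032,"claw":0.36},{"x":-0.0085,"y":0.0465,"z":0.0002,"ax":0,"ay":0,"az":-0.04,"claw":0.36}]'; python3 -c "
from h import *
snap('scene','pics/s2.png');snap('side','pics/d2.png')
go(0.527,-0.0955,0.0015,90)"; python3 cov.py pics/s2.png pics/d2.png
```

```text
time: 4.0
ee_pos: [0.4808, -0.0869, 0.0012]
eef_rot: [0.735, 0.678, -0.0, -0.0]
ft_force: [0.2, -0.3, 0.0]
width: 0.0279
at [ 0.4816 -0.0874  0.0014] yaw 85.37 | shift [-0.0044  0.0459 -0.0001] turn [ 0.0004  0.0003 -0.0404] t 4.1 F [-0.6 -0.5  0. ] w 0.0276
pics/s2.png blob 1014 [563.4 -95.6] [ 63.1 140.4] 87.0
pics/s2.png blob 262 [ 664.4 -112. ] [96.  42.7] 68.4
pics/d2.png blob 2812 [622.3 -72.5] [259.3 352.4] 0.3
```

```bash
python3 -m crank '[{"x":-0.001,"y":0.012,"z":0.0002,"ax":0,"ay":0,"az":-0.011,"claw":0.36},{"x":-0.002,"y":0.023,"z":0.0002,"ax":0,"ay":0,"az":-0.021,"claw":0.36},{"x":-0.0032,"y":0.034,"z":0.0002,"ax":0,"ay":0,"az":-0.031,"claw":0.36},{"x":-0.004,"y":0.042,"z":0.0002,"ax":0,"ay":0,"az":-0.037,"claw":0.36},{"x":-0.0044,"y":0.0455,"z":0.0002,"ax":0,"ay":0,"az":-0.04,"claw":0.36}]'; python3 -c "
from h import *
snap('scene','pics/s3.png');snap('side','pics/d3.png')
go(0.527,-0.0955,0.0015,90)
for f in('s3','d3'):
    c=load(f'pics/{f}.png'); print(proj(c,(0.609,-.0955,.003)))
a=load('pics/s3.png')['color'][220:320,280:400];b=load('pics/d3.png')['color'][200:300,280:400]
cv2.imwrite('pics/c3.png',cv2.resize(np.hstack([a,b]),None,fx=3.3,fy=3.3,interpolation=cv2.INTER_CUBIC))"; python3 cov.py pics/s3.png pics/d3.png
```

```text
time: 4.52
ee_pos: [0.5261, -0.095, 0.0011]
eef_rot: [0.707, 0.707, -0.0, 0.0]
ft_force: [-0.0, 0.2, 0.4]
width: 0.0275
at [ 0.5256 -0.095   0.001 ] yaw 89.92 | shift [-0.0005  0.0014 -0.0005] turn [-0.0001  0.0001 -0.0007] t 4.62 F [0.1 0.3 0.5] w 0.0275
(np.float64(344.1601584742438), np.float64(306.1988992583738))
(np.float64(375.376743936863), np.float64(247.56087802445114))
pics/s3.png blob 1200 [ 613.1 -108.2] [148.2  87.3] 0.5
pics/d3.png blob 2116 [644.3 -73.8] [215.3 349.6] 0.3
```

View pics/c3.png

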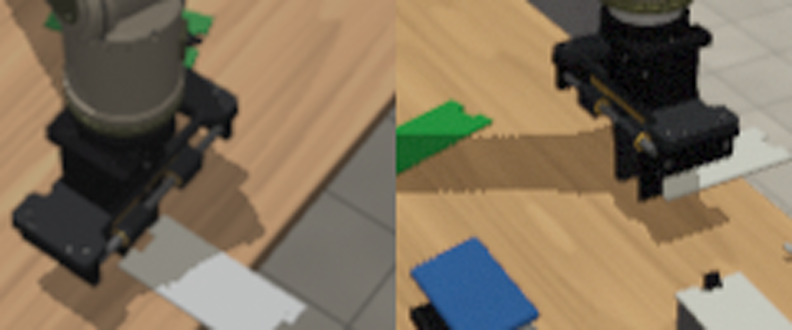

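The cover now overhangs by about 58 mm with yaw about 0. I back off, rise, open, go over the edge and straddle it.

```bash
python3 -m crank '[{"x":0,"y":-0.01,"z":0,"ax":0,"ay":0,"az":0,"claw":0.36},{"x":0,"y":-0.015,"z":-0.01,"ax":0,"ay":0,"az":0,"claw":0.36},{"x":0,"y":-0.015,"z":-0.04,"ax":0,"ay":0,"az":0,"claw":-1},{"x":0,"y":0,"z":-0.06,"ax":0,"ay":0,"az":0,"claw":-1},{"x":0,"y":0.035,"z":-0.06,"ax":0,"ay":0,"az":0,"claw":-1}]'; python3 -m crank '[{"x":0,"y":0.035,"z":0,"ax":0,"ay":0,"az":0,"claw":-1},{"x":0,"y":0.065,"z":0,"ax":0,"ay":0,"az":0,"claw":-1},{"x":0,"y":0.077,"z":0,"ax":0,"ay":0,"az":0,"claw":-1},{"x":0,"y":0.077,"z":0,"ax":0,"ay":0,"az":0,"claw":-1},{"x":0,"y":0.077,"z":0,"ax":0,"ay":0,"az":0,"claw":-1}]'; python3 -c "
from h import *
go(0.638,-0.0955,-0.012,90)
c=snap('wrist','pics/w2.png'); print(c['eye'],r.read_state()['joint_positions'])
for p in [(.5385,-.0655,.003),(.5385,-.1255,.003),(.638,-.0655,.003),(.638,-.1255,.003)]: print(proj(c,p))"
```

```text
time: 5.03
ee_pos: [0.56, -0.0957, 0.0652]
eef_rot: [0.708, 0.706, 0.002, 0.0]
ft_force: [1.4, -0.2, 1.7]
width: 0.0404
time: 5.45
ee_pos: [0.6366, -0.0954, 0.0606]
eef_rot: [0.708, 0.707, -0.001, -0.0]
ft_force: [0.2, -0.8, 0.5]
width: 0.0732
at [ 0.6366 -0.0954  0.0606] yaw 89.91 | shift [-0.0001  0.0015  0.0726] turn [-0.0007  0.0002 -0.0008] t 5.45 F [ 0.2 -0.8  0.5] w 0.0732
[ 0.56033544 -0.09460793  0.22138814] [-0.40395537  0.57799784  0.65242444  1.61112532 -0.38396537  1.0856165
  1.92097858]
(np.float64(372.68380485059015), np.float64(86.27328776070888))
(np.float64(258.52796010221215), np.float64(86.52426493200815))
(np.float64(366.43046367604194), np.float64(265.0247783911603))
(np.float64(265.8153228900624), np.float64(265.19699403633354))
```

View pics/w2.png

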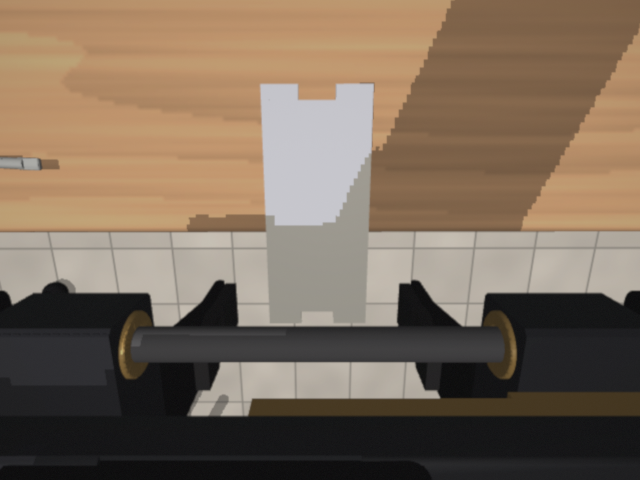

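The wrist view shows the cover's rear end at row 84, front end at row 322, sides at columns 262–373, and the desk edge at row 232, with both fingers outside it (inner faces at about columns 237 and 399).

```bash
python3 -c "
from h import *
c=load('pics/w2.png')
for u,v,z in [(317,84,.003),(317,232,0),(317,322,.003),(262,84,.003),(373.5,84,.003),(270,320,.003),(366,320,.003)]: print(u,v,onz(c,u,v,z).round(4))"
python3 -m crank '[{"x":0,"y":0.0015,"z":0.02,"ax":0,"ay":0,"az":0,"claw":-1},{"x":0,"y":0.0015,"z":0.04,"ax":0,"ay":0,"az":0,"claw":-1},{"x":0,"y":0.0015,"z":0.06,"ax":0,"ay":0,"az":0,"claw":-1},{"x":0,"y":0.0015,"z":0.072,"ax":0,"ay":0,"az":0,"claw":-1},{"x":0,"y":0.0015,"z":0.072,"ax":0,"ay":0,"az":0,"claw":-1}]'
```

```text
317 84 [ 0.5373 -0.0948  0.003 ]
317 232 [ 0.6184 -0.0949  0.    ]
317 322 [ 0.6755 -0.0951  0.003 ]
262 84 [ 0.5373 -0.1236  0.003 ]
373.5 84 [ 0.5374 -0.0651  0.003 ]
270 320 [ 0.6741 -0.1243  0.003 ]
366 320 [ 0.6742 -0.0646  0.003 ]
time: 5.92
ee_pos: [0.6364, -0.0947, -0.0132]
eef_rot: [0.708, 0.707, -0.001, -0.002]
ft_force: [0.4, 0.6, -0.9]
width: 0.0873
```

```bash
for i in 1 2; do python3 -m crank '[{"x":0,"y":0,"z":0,"ax":0,"ay":0,"az":0,"claw":0.6},{"x":0,"y":0,"z":0,"ax":0,"ay":0,"az":0,"claw":0.6},{"x":0,"y":0,"z":0,"ax":0,"ay":0,"az":0,"claw":0.6},{"x":0,"y":0,"z":0,"ax":0,"ay":0,"az":0,"claw":0.6},{"x":0,"y":0,"z":0,"ax":0,"ay":0,"az":0,"claw":0.6}]' 20; done
```

```text
time: 6.33
ee_pos: [0.6396, -0.0951, -0.0101]
eef_rot: [0.707, 0.707, 0.0, 0.0]
ft_force: [-1.1, -0.3, 0.1]
width: 0.0615
time: 6.75
ee_pos: [0.6395, -0.0951, -0.0106]
eef_rot: [0.707, 0.707, 0.0, 0.0]
ft_force: [1.7, -1.1, 4.0]
width: 0.0592
```

```bash
python3 -m crank '[{"x":0,"y":0,"z":-0.01,"ax":0,"ay":0,"az":0,"claw":0.6},{"x":0,"y":0,"z":-0.025,"ax":0,"ay":0,"az":0,"claw":0.6},{"x":0,"y":0,"z":-0.045,"ax":0,"ay":0,"az":0,"claw":0.6},{"x":0,"y":0,"z":-0.07,"ax":0,"ay":0,"az":0,"claw":0.6},{"x":0,"y":0,"z":-0.1,"ax":0,"ay":0,"az":0,"claw":0.6}]'; python3 -m crank '[{"x":0,"y":0,"z":-0.03,"ax":0,"ay":0,"az":0,"claw":0.6},{"x":0,"y":0,"z":-0.06,"ax":0,"ay":0,"az":0,"claw":0.6},{"x":0,"y":0,"z":-0.08,"ax":0,"ay":0,"az":0,"claw":0.6},{"x":0,"y":0,"z":-0.09,"ax":0,"ay":0,"az":0,"claw":0.6},{"x":0,"y":0,"z":-0.09,"ax":0,"ay":0,"az":0,"claw":0.6}]'
python3 -c "
from h import *
go(0.4135,0.257,0.18,160.5)
c=snap('wrist','pics/w3.png');snap('scene','pics/s4.png')
z=r.read_state()['ee_pos'][2]+.013
for p in [(.5385,-.0655,z),(.5385,-.1255,z)]: print(proj(c,p))
cv2.imwrite('pics/c4.png',np.hstack([c['color'][:330,100:500],load('pics/s4.png')['color'][120:450,220:600]]))
"
```

```text
time: 7.17
ee_pos: [0.6382, -0.0951, 0.0903]
eef_rot: [0.708, 0.707, -0.001, -0.001]
ft_force: [0.5, -0.6, 0.6]
width: 0.059
time: 7.58
ee_pos: [0.6401, -0.0955, 0.1823]
eef_rot: [0.707, 0.707, 0.002, 0.001]
ft_force: [-0.1, -0.9, -0.9]
width: 0.0595
at [ 0.6401 -0.0955  0.1823] yaw 89.94 | shift [ 0.3523 -0.2269  0.0014] turn [ 0.0019  0.0012 -0.6158] t 7.58 F [-0.1 -0.9 -0.9] w 0.0595
(np.float64(399.5550800234596), np.float64(56.01895832394379))
(np.float64(231.1256273146028), np.float64(56.28787311409971))
```

View pics/c4.png

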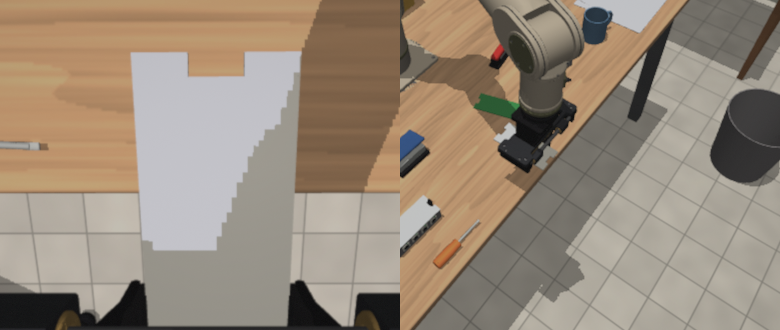

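Cover held level: its rear notch is seen at crop (188–244, 52–75) and the corners are within 4 px of prediction. I carry it to the box and turn to jaw yaw -19.5° (the safer side for joint 7).

```bash
python3 -m crank '[{"x":0.024,"y":-0.015,"z":0,"ax":0,"ay":0,"az":0.06,"claw":0.6},{"x":0.05,"y":-0.03,"z":0,"ax":0,"ay":0,"az":0.12,"claw":0.6},{"x":0.08,"y":-0.05,"z":0,"ax":0,"ay":0,"az":0.18,"claw":0.6},{"x":0.11,"y":-0.07,"z":0,"ax":0,"ay":0,"az":0.24,"claw":0.6},{"x":0.14,"y":-0.09,"z":0,"ax":0,"ay":0,"az":0.3,"claw":0.6}]'; python3 -c "
from h import *
c=load('pics/w3.png'); 
for u,v in((231,52),(401,52)): print(onz(c,u,v,.197))
go(0.413,0.258,0.18,-19.5)
print(r.read_state()['joint_positions'])"
```

```text
time: 8.1
ee_pos: [0.5495, 0.0428, 0.1771]
eef_rot: [0.883, 0.47, -0.002, -0.0]
ft_force: [1.1, 0.6, -1.1]
width: 0.0591
[ 0.53803989 -0.12434724  0.197     ]
[ 0.53812481 -0.06614527  0.197     ]
at [0.5495 0.0428 0.1771] yaw 56.1 | shift [ 0.1025 -0.2334 -0.0027] turn [0.     0.0018 0.6597] t 8.1 F [ 1.1  0.6 -1.1] w 0.0591
[-0.86730266  0.25200861  0.82532144  1.7539681  -0.19507495  1.22418959
  0.98868815]
```

```bash
python3 -m crank '[{"x":0.01,"y":-0.025,"z":-0.003,"ax":0,"ay":0,"az":0.06,"claw":0.6},{"x":0.022,"y":-0.05,"z":-0.003,"ax":0,"ay":0,"az":0.12,"claw":0.6},{"x":0.033,"y":-0.075,"z":-0.003,"ax":0,"ay":0,"az":0.18,"claw":0.6},{"x":0.044,"y":-0.1,"z":-0.003,"ax":0,"ay":0,"az":0.24,"claw":0.6},{"x":0.055,"y":-0.125,"z":-0.003,"ax":0,"ay":0,"az":0.3,"claw":0.6}]'; python3 -c "
from h import *
go(0.413,0.258,0.18,-19.5)"
```

```text
time: 8.52
ee_pos: [0.4777, 0.1549, 0.1806]
eef_rot: [0.98, 0.198, -0.001, 0.001]
ft_force: [0.5, 0.1, -0.7]
width: 0.0594
at [0.4777 0.1549 0.1806] yaw 22.86 | shift [-0.0196 -0.1202  0.0006] turn [0.0008 0.0011 0.3697] t 8.52 F [ 0.5  0.1 -0.7] w 0.0594
```

```bash
python3 -c "
from h import *
go(0.498,0.228,0.20,-19.5)"
```

```text
at [0.4777 0.1549 0.1806] yaw 22.86 | shift [ 0.047  -0.0595 -0.0195] turn [0.0008 0.0011 0.3697] t 8.52 F [ 0.5  0.1 -0.7] w 0.0594
```

```bash
python3 -m crank '[{"x":0.01,"y":-0.012,"z":-0.005,"ax":0,"ay":0,"az":0.06,"claw":0.6},{"x":0.02,"y":-0.024,"z":-0.01,"ax":0,"ay":0,"az":0.12,"claw":0.6},{"x":0.03,"y":-0.036,"z":-0.015,"ax":0,"ay":0,"az":0.18,"claw":0.6},{"x":0.04,"y":-0.048,"z":-0.02,"ax":0,"ay":0,"az":0.24,"claw":0.6},{"x":0.047,"y":-0.06,"z":-0.02,"ax":0,"ay":0,"az":0.3,"claw":0.6}]';python3 -m crank '[{"x":0,"y":0,"z":0,"ax":0,"ay":0,"az":0.06,"claw":0.6},{"x":0,"y":0,"z":0,"ax":0,"ay":0,"az":0.07,"claw":0.6},{"x":0,"y":0,"z":0,"ax":0,"ay":0,"az":0.07,"claw":0.6},{"x":0,"y":0,"z":0,"ax":0,"ay":0,"az":0.07,"claw":0.6},{"x":0,"y":0,"z":0,"ax":0,"ay":0,"az":0.07,"claw":0.6}]'; python3 -c "
from h import *
go(0.498,0.228,0.20,-19.5)
c=snap('wrist','pics/w4.png'); print(c['eye'],c['orientation'],r.read_state()['joint_positions'])"
```

```text
time: 8.93
ee_pos: [0.499, 0.2286, 0.2014]
eef_rot: [0.995, -0.1, -0.0, 0.001]
ft_force: [0.2, -0.2, -0.9]
width: 0.0595
time: 9.35
ee_pos: [0.499, 0.2272, 0.2018]
eef_rot: [0.986, -0.166, -0.0, 0.0]
ft_force: [-0.1, 0.1, -0.7]
width: 0.059
at [0.499  0.2272 0.2018] yaw -19.11 | shift [-0.0012 -0.0005  0.0018] turn [0.0002 0.0002 0.0034] t 9.35 F [-0.1  0.1 -0.7] w 0.059
[0.52345974 0.29961004 0.36249208] [ 0.97634227 -0.1645279  -0.02358535  0.13831154] [-1.26811356  0.2238922   0.87682276  1.73280973 -0.1798347   1.26916265
 -0.68384272]
```

View pics/w4.png

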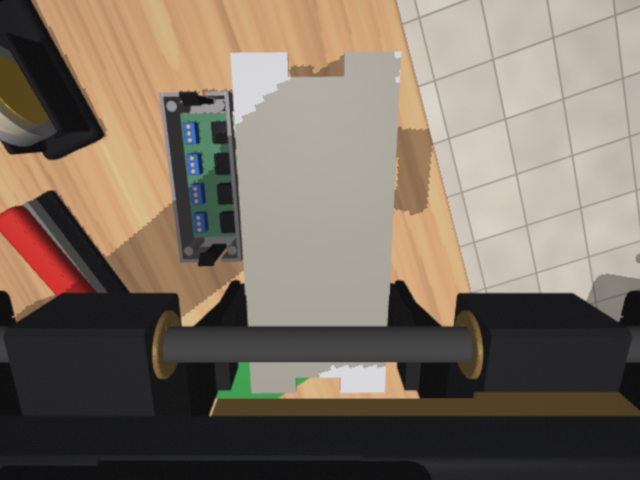

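The wrist view shows the open box beside the held cover, with rim corners near (161,94), (229,92), (182,263) and (241,262), and the clips at about (197,98) and (212,254). One zoom to fix those pixels.

```bash
python3 -c "
from h import *
im=load('pics/w4.png')['color'][80:280,150:260]
p=cv2.resize(im,None,fx=3,fy=3,interpolation=cv2.INTER_CUBIC); p=cv2.convertScaleAbs(p,alpha=1.6,beta=20)
im2=load('pics/w4.png')['color'][80:130,150:250]; im3=load('pics/w4.png')['color'][230:280,165:265]
q=np.vstack([cv2.resize(i,None,fx=4.6,fy=4.6,interpolation=cv2.INTER_CUBIC) for i in(im2,im3)])
q=cv2.convertScaleAbs(q,alpha=1.6,beta=20); p=p[:460]
print(p.shape,q.shape)
cv2.imwrite('pics/c5.png',np.hstack([p[:460],q]))
"
```

```text
(460, 330, 3) (460, 460, 3)
```

View pics/c5.png

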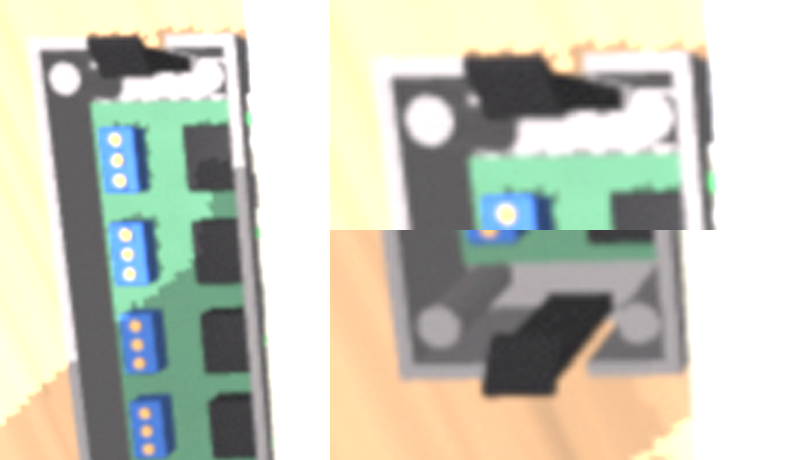

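```bash
python3 -c "
from h import *
c=load('pics/w4.png'); s=r.read_state()
P=np.array([onz(c,u,v,.042) for u,v in((159.4,92.6),(227.9,91.6),(180.3,261.8),(241.3,260.9))]); print(P.round(4))
d=lambda i,j:np.linalg.norm(P[i]-P[j])
print('w',d(0,1),d(2,3),'l',d(0,2),d(1,3))
ax=(P[0]+P[1]-P[2]-P[3])/2; yaw=np.degrees(np.arctan2(ax[1],ax[0])); m=P.mean(0); print('box',m,yaw)
e=(P[1]-P[0]+P[3]-P[2]); print('short dir',np.degrees(np.arctan2(e[1],e[0])))
# same corners into scene and side
for n in('scene0','side0'):
    k=load(f'pics/{n}.png'); print(n,[np.round(proj(k,p),1) for p in P])
# cover ends in tool frame: corners far (231.5,52),(401.5,52) ; near (250,392),(386,391)
z=s['ee_pos'][2]+.013+.0015
M=R.from_quat(s['eef_rot'])
for u,v in((231.5,52),(401.5,52),(250,392),(386,391)):
    print('cover',M.inv().apply(onz(c,u,v,z)-s['ee_pos']).round(4))
"
```

```text
[[0.4167 0.3651 0.042 ]
 [0.4671 0.3484 0.042 ]
 [0.3737 0.2333 0.042 ]
 [0.4244 0.2166 0.042 ]]
w 0.053113043014732235 0.05335831791489492 l 0.13860351537139903 0.13849033846339945
box [0.42045644 0.29086591 0.042     ] 71.9927094481967
short dir -18.29331961619121
scene0 [array([382. , 165.1]), array([392.6, 175. ]), array([346.2, 183.4]), array([356.5, 194. ])]
side0 [array([258. , 191.9]), array([272.7, 190.6]), array([261.2, 209.9]), array([277.1, 208.4])]
cover [-0.0302 -0.1017 -0.0145]
cover [ 0.0282 -0.1017 -0.0145]
cover [-0.0304  0.0353 -0.0145]
cover [ 0.0296  0.0348 -0.0145]
```

Box: centre (0.4195,0.2908), yaw 71.9°. The measured size is 138.5 x 53.2 mm against 140 x 54 mm, and reprojection into the scene view agrees to 1–2 px. The cover's centre in the tool frame is (-0.0006,-0.0325). Now above the seat.

```bash
python3 -c "
from h import *
go(0.410,0.2597,0.10,-18.1)"
```

```text
at [0.4991 0.2273 0.202 ] yaw -19.14 | shift [-0.0948 -0.0015  0.102 ] turn [ 0.0001  0.0002 -0.0091] t 9.4 F [ 0.3  1.  -0.4] w 0.0595
```

```bash
python3 -m crank '[{"x":-0.02,"y":0,"z":0,"ax":0,"ay":0,"az":-0.009,"claw":0.6},{"x":-0.045,"y":0,"z":0,"ax":0,"ay":0,"az":-0.009,"claw":0.6},{"x":-0.07,"y":-0.001,"z":0.01,"ax":0,"ay":0,"az":-0.009,"claw":0.6},{"x":-0.09,"y":-0.0015,"z":0.03,"ax":0,"ay":0,"az":-0.009,"claw":0.6},{"x":-0.095,"y":-0.0015,"z":0.055,"ax":0,"ay":0,"az":-0.009,"claw":0.6}]'; python3 -m crank '[{"x":0,"y":0,"z":0.015,"ax":0,"ay":0,"az":0,"claw":0.6},{"x":0,"y":0,"z":0.03,"ax":0,"ay":0,"az":0,"claw":0.6},{"x":0,"y":0,"z":0.047,"ax":0,"ay":0,"az":0,"claw":0.6},{"x":0,"y":0,"z":0.047,"ax":0,"ay":0,"az":0,"claw":0.6},{"x":0,"y":0,"z":0.047,"ax":0,"ay":0,"az":0,"claw":0.6}]'; python3 -c "
from h import *
go(0.410,0.2597,0.06,-18.1)"
```

```text
time: 9.82
ee_pos: [0.4079, 0.2627, 0.1476]
eef_rot: [0.988, -0.156, -0.0, -0.002]
ft_force: [-0.1, -0.1, -1.3]
width: 0.0595
time: 10.23
ee_pos: [0.4098, 0.2598, 0.1001]
eef_rot: [0.987, -0.158, -0.0, 0.001]
ft_force: [0.6, 0.2, -0.0]
width: 0.0592
at [0.4098 0.2598 0.1001] yaw -18.19 | shift [0.0002 0.     0.0401] turn [ 0.0007  0.0001 -0.0008] t 10.23 F [ 0.6  0.2 -0. ] w 0.0592
```

```bash
python3 -m crank '[{"x":0,"y":0,"z":0.015,"ax":0,"ay":0,"az":0,"claw":0.6},{"x":0,"y":0,"z":0.03,"ax":0,"ay":0,"az":0,"claw":0.6},{"x":0,"y":0,"z":0.045,"ax":0,"ay":0,"az":0,"claw":0.6},{"x":0,"y":0,"z":0.045,"ax":0,"ay":0,"az":0,"claw":0.6},{"x":0,"y":0,"z":0.045,"ax":0,"ay":0,"az":0,"claw":0.6}]'; python3 -c "
from h import *
go(0.410,0.2597,0.0415,-18.1)
w=snap('wrist','pics/w5.png'); s=snap('scene','pics/s5.png'); d=snap('side','pics/d5.png')
a=cv2.resize(w['color'][0:240,200:440],(400,400)); 
b=cv2.resize(w['color'][300:450,220:420],(400,300))
f=lambda i,x,y:cv2.resize(i['color'][y:y+70,x:x+93],(400,300),interpolation=cv2.INTER_CUBIC)
q=np.vstack([np.hstack([cv2.resize(w['color'][20:170,220:420],(400,300)),b]),np.hstack([f(s,325,145),f(d,225,165)])]); cv2.imwrite('pics/c6.png',q)
"
```

```text
time: 10.65
ee_pos: [0.4103, 0.2604, 0.056]
eef_rot: [0.987, -0.158, 0.0, 0.0]
ft_force: [0.3, -0.3, 0.5]
width: 0.0591
at [0.4103 0.2604 0.056 ] yaw -18.2 | shift [-0.0001  0.0008  0.0145] turn [ 0.0001 -0.0001 -0.0009] t 10.65 F [ 0.3 -0.3  0.5] w 0.0591
```

View pics/c6.png

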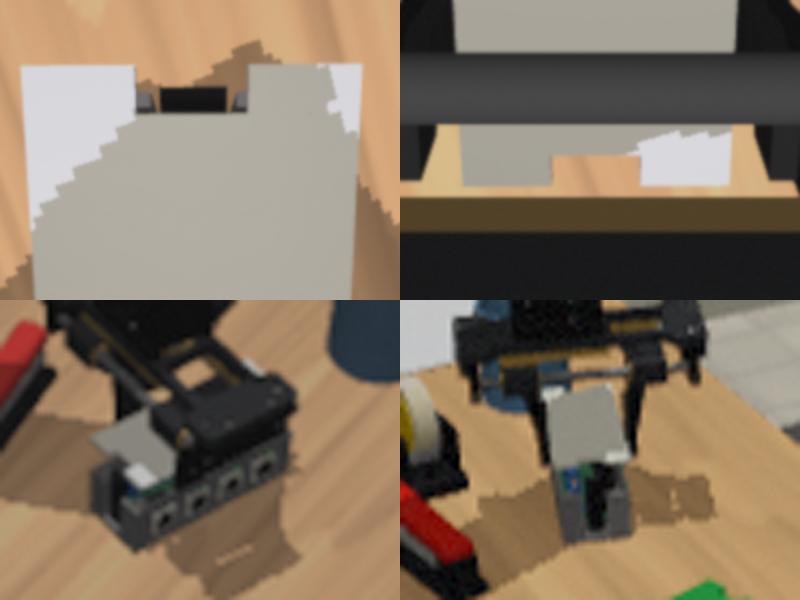

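The far clip is centred in the notch (crop columns 160–227 against the notch's 135–248, about 0.3 mm off), and lengthwise it looks within 1–2 mm. Now I lower onto the clip slopes.

```bash
python3 -m crank '[{"x":0,"y":0,"z":0.004,"ax":0,"ay":0,"az":0,"claw":0.6},{"x":0,"y":0,"z":0.008,"ax":0,"ay":0,"az":0,"claw":0.6},{"x":0,"y":0,"z":0.011,"ax":0,"ay":0,"az":0,"claw":0.6},{"x":0,"y":0,"z":0.0125,"ax":0,"ay":0,"az":0,"claw":0.6},{"x":0,"y":0,"z":0.0125,"ax":0,"ay":0,"az":0,"claw":0.6}]'; python3 -m crank '[{"x":0,"y":0,"z":0.0005,"ax":0,"ay":0,"az":0,"claw":0.6},{"x":0,"y":0,"z":0.001,"ax":0,"ay":0,"az":0,"claw":0.6},{"x":0,"y":0,"z":0.0015,"ax":0,"ay":0,"az":0,"claw":0.6},{"x":0,"y":0,"z":0.002,"ax":0,"ay":0,"az":0,"claw":0.6},{"x":0,"y":0,"z":0.002,"ax":0,"ay":0,"az":0,"claw":0.6}]'
```

```text
time: 11.22
ee_pos: [0.4098, 0.2603, 0.0423]
eef_rot: [0.987, -0.158, -0.0, 0.0]
ft_force: [0.3, -0.5, -1.0]
width: 0.0595
time: 11.63
ee_pos: [0.4101, 0.2605, 0.0407]
eef_rot: [0.987, -0.158, 0.0, -0.0]
ft_force: [-0.3, 0.1, 0.6]
width: 0.0594
```

```bash
python3 -m crank '[{"x":0,"y":0,"z":0.0005,"ax":0,"ay":0,"az":0,"claw":0.6},{"x":0,"y":0,"z":0.001,"ax":0,"ay":0,"az":0,"claw":0.6},{"x":0,"y":0,"z":0.0015,"ax":0,"ay":0,"az":0,"claw":0.6},{"x":0,"y":0,"z":0.002,"ax":0,"ay":0,"az":0,"claw":0.6},{"x":0,"y":0,"z":0.002,"ax":0,"ay":0,"az":0,"claw":0.6}]';python3 -c "
from h import *
go(0.410,0.2597,0.0415,-18.1)
w=snap('wrist','pics/w6.png'); s=snap('scene','pics/s6.png'); d=snap('side','pics/d6.png')
f=lambda i,x,y:cv2.resize(i['color'][y:y+70,x:x+93],(400,300),interpolation=cv2.INTER_CUBIC)
q=np.hstack([cv2.resize(w['color'][20:170,220:420],(400,300)),f(d,225,165)]); cv2.imwrite('pics/c7.png',q)
"
```

```text
time: 12.05
ee_pos: [0.4103, 0.2608, 0.0389]
eef_rot: [0.987, -0.158, 0.0, -0.0]
ft_force: [0.7, 0.7, 4.6]
width: 0.059
at [0.4103 0.2608 0.0389] yaw -18.2 | shift [ 0.0001  0.0011 -0.0026] turn [-0.0003 -0.0002 -0.0008] t 12.05 F [0.7 0.7 4.6] w 0.059
```

View pics/c7.png

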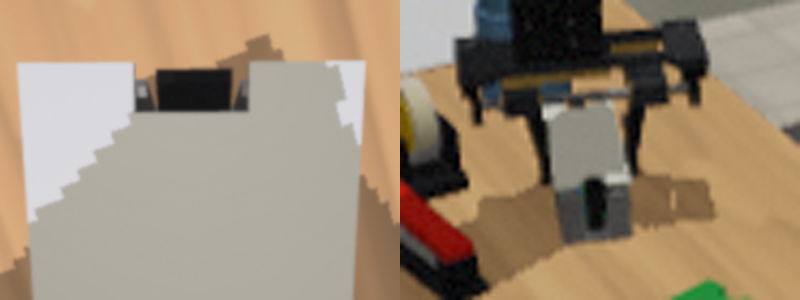

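The cover sits on both slopes with clip barbs standing in the notches, at 4.6 N contact. I release, rise, shift to the middle, and shut the fingers.

```bash
python3 -m crank '[{"x":0,"y":0,"z":0,"ax":0,"ay":0,"az":0,"claw":-0.7},{"x":0,"y":0,"z":0,"ax":0,"ay":0,"az":0,"claw":-0.7},{"x":0,"y":0,"z":0,"ax":0,"ay":0,"az":0,"claw":-0.7},{"x":0,"y":0,"z":0,"ax":0,"ay":0,"az":0,"claw":-0.7},{"x":0,"y":0,"z":0,"ax":0,"ay":0,"az":0,"claw":-0.7}]'; python3 -m crank '[{"x":0,"y":0,"z":-0.01,"ax":0,"ay":0,"az":0,"claw":-0.7},{"x":0,"y":0,"z":-0.03,"ax":0,"ay":0,"az":0,"claw":-0.7},{"x":0,"y":0,"z":-0.055,"ax":0,"ay":0,"az":0,"claw":-0.7},{"x":0,"y":-0.015,"z":-0.055,"ax":0,"ay":0,"az":0,"claw":1},{"x":0,"y":-0.0325,"z":-0.055,"ax":0,"ay":0,"az":0,"claw":1}]'; for i in 1 2; do python3 -m crank '[{"x":0,"y":0,"z":0,"ax":0,"ay":0,"az":0,"claw":1},{"x":0,"y":0,"z":0,"ax":0,"ay":0,"az":0,"claw":1},{"x":0,"y":0,"z":0,"ax":0,"ay":0,"az":0,"claw":1},{"x":0,"y":0,"z":0,"ax":0,"ay":0,"az":0,"claw":1},{"x":0,"y":0,"z":0,"ax":0,"ay":0,"az":0,"claw":1}]' 20; done; python3 -c "
from h import *
from cov import cover
go(0.4200,0.2908,0.06,-18.1)
snap('wrist','pics/w7.png');snap('scene','pics/s7.png');snap('side','pics/d7.png')
for f in('s7','d7','w7'): cover(f'pics/{f}.png',(0.36,.2),(.49,.39),.055)"
```

```text
time: 12.62
ee_pos: [0.4098, 0.2603, 0.0385]
eef_rot: [0.987, -0.158, -0.0, 0.0]
ft_force: [-0.7, -0.1, -0.1]
width: 0.0729
time: 13.03
ee_pos: [0.421, 0.2919, 0.0961]
eef_rot: [0.987, -0.159, 0.0, -0.002]
ft_force: [-0.4, 0.6, -0.7]
width: 0.0666
time: 13.45
ee_pos: [0.4201, 0.2907, 0.0937]
eef_rot: [0.987, -0.159, -0.0, 0.0]
ft_force: [0.0, -0.5, 0.1]
width: 0.0352
time: 13.87
ee_pos: [0.4202, 0.2913, 0.0937]
eef_rot: [0.987, -0.158, 0.0, 0.0]
ft_force: [0.2, -0.4, -0.3]
width: 0.004
at [0.4202 0.2913 0.0937] yaw -18.21 | shift [0.     0.0006 0.0337] turn [ 0.     -0.     -0.0009] t 13.87 F [ 0.2 -0.4 -0.3] w 0.004
pics/s7.png blob 531 [423.  287.8] [138.1  60.7] 72.2
pics/d7.png blob 306 [416.7 278.2] [141.8  58.3] 72.0
pics/w7.png blob 16328 [425.1 310.2] [102.4  59.2] 71.8
```

```bash
python3 -m crank '[{"x":0,"y":0.0005,"z":0.012,"ax":0,"ay":0,"az":0,"claw":1},{"x":0,"y":0.0005,"z":0.024,"ax":0,"ay":0,"az":0,"claw":1},{"x":0,"y":0.0005,"z":0.034,"ax":0,"ay":0,"az":0,"claw":1},{"x":0,"y":0.0005,"z":0.038,"ax":0,"ay":0,"az":0,"claw":1},{"x":0,"y":0.0005,"z":0.04,"ax":0,"ay":0,"az":0,"claw":1}]'; for i in 1 2; do python3 -m crank '[{"x":0,"y":0,"z":0.0008,"ax":0,"ay":0,"az":0,"claw":1},{"x":0,"y":0,"z":0.0016,"ax":0,"ay":0,"az":0,"claw":1},{"x":0,"y":0,"z":0.0024,"ax":0,"ay":0,"az":0,"claw":1},{"x":0,"y":0,"z":0.0032,"ax":0,"ay":0,"az":0,"claw":1},{"x":0,"y":0,"z":0.004,"ax":0,"ay":0,"az":0,"claw":1}]'; done
```

```text
time: 14.43
ee_pos: [0.4196, 0.2904, 0.0526]
eef_rot: [0.987, -0.158, -0.0, 0.001]
ft_force: [-2.2, -0.4, 5.3]
width: 0.0005
time: 14.85
ee_pos: [0.4202, 0.291, 0.0499]
eef_rot: [0.987, -0.158, 0.0, -0.0]
ft_force: [-0.4, -0.1, 2.6]
width: 0.0001
time: 15.27
ee_pos: [0.4199, 0.2909, 0.0455]
eef_rot: [0.987, -0.158, -0.0, 0.0]
ft_force: [-0.5, 0.2, -0.4]
width: 0.0003
```

```bash
for i in 1 2; do python3 -m crank '[{"x":0,"y":0,"z":0.0003,"ax":0,"ay":0,"az":0,"claw":1},{"x":0,"y":0,"z":0.0006,"ax":0,"ay":0,"az":0,"claw":1},{"x":0,"y":0,"z":0.0009,"ax":0,"ay":0,"az":0,"claw":1},{"x":0,"y":0,"z":0.0012,"ax":0,"ay":0,"az":0,"claw":1},{"x":0,"y":0,"z":0.0012,"ax":0,"ay":0,"az":0,"claw":1}]'; done
```

```text
time: 15.68
ee_pos: [0.42, 0.2909, 0.0454]
eef_rot: [0.987, -0.158, -0.001, -0.0]
ft_force: [-5.5, -4.0, 17.4]
width: 0.0008
time: 16.1
ee_pos: [0.42, 0.2909, 0.0453]
eef_rot: [0.987, -0.158, -0.001, -0.0]
ft_force: [-12.7, -8.8, 35.5]
width: 0.0006
```

It stops hard at z = 0.0453 m (cover top when home: 0.045) with force rising to 35 N. I retreat and check.

```bash
python3 -m crank '[{"x":0,"y":0,"z":-0.003,"ax":0,"ay":0,"az":0,"claw":1},{"x":0,"y":0,"z":-0.01,"ax":0,"ay":0,"az":0,"claw":1},{"x":0,"y":0,"z":-0.03,"ax":0,"ay":0,"az":0,"claw":1},{"x":0,"y":0,"z":-0.06,"ax":0,"ay":0,"az":0,"claw":1},{"x":0,"y":0,"z":-0.1,"ax":0,"ay":0,"az":0,"claw":1}]'; python3 -m crank '[{"x":0,"y":0.01,"z":-0.04,"ax":0,"ay":0,"az":0,"claw":1},{"x":0,"y":0.04,"z":-0.06,"ax":0,"ay":0,"az":0,"claw":1},{"x":0,"y":0.08,"z":-0.07,"ax":0,"ay":0,"az":0,"claw":1},{"x":0,"y":0.1,"z":-0.07,"ax":0,"ay":0,"az":0,"claw":1},{"x":0,"y":0.1,"z":-0.07,"ax":0,"ay":0,"az":0,"claw":1}]'; python3 -c "
from h import *
from cov import cover
w=snap('wrist','pics/w8.png');s=snap('scene','pics/s8.png');d=snap('side','pics/d8.png')
for f in('w8','s8','d8'): cover(f'pics/{f}.png',(0.36,.2),(.49,.39),.045)
u,v=np.array(proj(w,(.42,.291,.045))).astype(int); print(u,v,r.read_state()['ft_force'])
y0=min(max(0,v-120),240);x0=min(max(0,u-160),320)
f=lambda i,x,y:cv2.resize(i['color'][y:y+70,x:x+93],(400,300),interpolation=cv2.INTER_CUBIC)
cv2.imwrite('pics/c8.png',np.hstack([cv2.resize(w['color'][y0:y0+240,x0:x0+160*2],(480,360)),cv2.resize(np.vstack([f(s,325,145),f(d,225,165)]),(240,360))]))"
```

```text
time: 16.52
ee_pos: [0.4188, 0.2897, 0.1428]
eef_rot: [0.987, -0.158, -0.001, 0.002]
ft_force: [-0.1, 1.8, -0.5]
width: 0.0007
time: 16.93
ee_pos: [0.3886, 0.1925, 0.214]
eef_rot: [0.987, -0.16, -0.001, -0.002]
ft_force: [0.1, 0.5, -0.4]
width: 0.0004
pics/w8.png blob 13193 [420.5 289.1] [137.4  59.9] 72.2
pics/s8.png blob 582 [422.8 288.2] [137.6  60.1] 71.4
pics/d8.png blob 288 [418.7 280.8] [139.9  57.7] 72.0
316 94 [-0.00171536 -0.42526508  0.28186942]
```

View pics/c8.png

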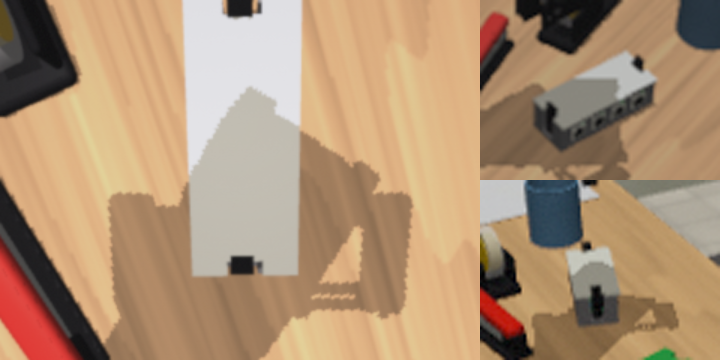

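```bash
python3 -c "
from bench import r, close_job
print(close_job(), r.read_state()['time'])"
```

```text
the job is handed in; nothing more can be done
the job is handed in; nothing more can be done
```

The box is closed: the white cover sits flush on its rim with both clips over it. I handed the job in at about 17 s of the 67 s allowed.

**What I did:** I pushed the cover about 58 mm out over the front edge and straightened it on the way. I then gripped it across its width beyond the edge, lifted it and laid it on the clip slopes. After letting go, I pressed it home at its middle with shut fingers.

**Last checks:**
- **Seating:** pressing stopped hard at z = 45.3 mm, against 45 mm for a cover that is home. The force rose to 35 N along the vertical. If one clip had not snapped, the middle would have sat about 3 mm higher.
- **Position:** in the wrist view the cover's middle is about 2 mm from the box's middle, with its yaw within 0.3° of the box's.
- **Pictures:** both clips stand in the notches over the cover. The arm is clear, with the force back to about zero. The other things I could see had not moved, but I did not measure each one.

**Disagreements:**
- The side camera put the cover about 8–10 mm off along y compared with the wrist and box measurements. I put this down to part of the cover being masked in that low-angle view.
- The wrist measurements of the box came out about 1% small, which I corrected for.

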